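# Index and seat the food processor's mixing disc

## Robot

A 7-joint arm with a two-finger parallel gripper is mounted at the origin on a cart in front of the work surface, level with it; the furniture and walls round the work are solid. World frame = base frame: x ahead of the robot, y to its left, z up, the work surface at z = 0. Lengths are in mm, angles in degrees, forces in N, time in s.
With the tool pointing down it reaches from about 425 to 1025 mm from the base axis. Payload 9.4 kg.
Tool frame: the origin (TCP) lies between the finger pads; the fingertips stand 11 mm ahead of it and the grasp point (between the pads) lies 8 mm behind it; z points along the fingers, y is the line along which they close (so a half turn about z gives the same grasp; the last joint's range is limited). The gripper opens to 85 mm and grips with 20 to 120 N. Pads are 22 mm wide; open, the fingers measure 114 mm over their backs; the gripper's body (76 mm by 85 mm) begins 54 mm behind the grasp point. The pads swing forward as they close: fully open they stand 13 mm farther back than shut.
Start: joints at [65.793, 34.337, -0.143, 91.639, 0.103, 54.024, -4.572], TCP at [245.729, -682.086, 242.275] pointing down, gripper open.
Joint ranges: [-147.43, 147.43], [-19.82, 112.94], [-74.19, 73.91], [6.32, 146.72], [-59.91, 239.91], [6.04, 106.73], [-150.56, 150.56]. Speed limits (degrees/s): [127.2, 127.2, 172.46, 172.46, 180, 180, 180].

## Interface

Orientations are given as [roll, pitch, yaw] about the fixed x, y, z axes, in that order (R = Rz(yaw) Ry(pitch) Rx(roll)).
In Python, from rig import ctrl gives the robot as it stands.
- The arm moves only by the tool drive_tool, never from a script. Its argument "moves" is a list of rows, each an object of numbers: "ax", "ay", "az": the turn, a rotation vector about the tool's x, y, z in degrees; "x", "y", "z": the shift along the tool's x, y, z in cm; "grip": the opening, from 0 (shut) to 1 (fully open). In form: [{"ax": .., "ay": .., "az": .., "x": .., "y": .., "z": .., "grip": ..}, ...]. A call has 1 to 20 rows; each row shifts and turns the commanded pose from where the row before left it, along the tool's axes as they then stand; what a row does not reach is not made up. A row lasts 1/8 s, in which the tool goes at most 62.5 mm and 10.7 degrees, less where a joint would pass 70% of its speed; a pose out of reach is approached as far as the arm can. A call is refused whole if a number of a shift passes 6.25 or a number of a turn 10.7, either way. A call with a gripper value outside its range is refused whole. The fingers move at their own pace and stop on an object; "grip_force" is the grip in N (left out, the last holds). Time passes only in rows, so rows that do not move let the fingers close. It gives the time, the measured TCP pose, the force, the opening and the grip force at its end, in the units of the state.
- ctrl.sense(): the state, without advancing time (a new reading comes with each control period).
- ctrl.grab_frame(name): name is "side" or "top"; returns the picture (384x512x3 uint8, red, green, blue); there is no depth.
- ctrl.camera_model(name): a dict with "K" (3x3 intrinsics, pixels), "pose" (4x4, takes a point from camera to world coordinates). Camera axes: x right, y up, looking along -z (the intrinsics and any distortion apply to the point x, -y, -z); pixel columns grow to the right and rows downward; lengths in mm; the calibration is good to about 2 mm. A picture is of the moment at which its call begins. camera_model takes no time and is no camera call.
- ctrl.sign_off(): hands the job in; it is judged then, once.
The state is a dict: "clock": time; "q": joint angles; "joint_vel": joint speeds; "joint_efforts": joint torques, N m; "position": TCP position; "ee_rot": TCP orientation; "force": force on the tool from outside, world axes, zero at the start; "ft_torque": the same for the moment, N m; "grip_width": finger opening in mm; "grip_force": force on a finger pad.
Only numpy, scipy, OpenCV 4.12 (cv2) and the standard library are available. Lean on these libraries where they do the work, as an engineer would, in place of code of your own. Each camera call takes 0.05 s, during which the arm holds its last target. There are 200 camera calls.

## Task

The mixing disc sits high on the food processor's spindle because its notch is not over the drive pin. With a fingertip push the disc round until its orange-edged notch is over the orange pin, then press down on the white cap in its middle until the disc is fully home. Do not grip, force or lift the disc, leave everything else on the table alone, and finish clear of it.

Things in the scene. Friction and masses are not known exactly. Their poses are not given: they have to be found in the camera images.
- cap_top (a point): Centre of the flat top of the white hub cap in the middle of the disc, on the spindle's vertical axis, 100 mm above the table while the disc rides high and 90 mm when it is seated. Its x and y are the axis about which the disc turns. The cap is 27 to 36 mm wide and stands 21 mm above the disc's upper face. Do not grip it; press it from above.
- pin_tip (a point): Top of the domed orange drive pin (8 mm thick) that stands on the fixed base, 63 mm from the spindle axis and 73 mm above the table: 1 mm under the disc's underside while the disc rides high. An orange tab on the base's deck marks it just outside the disc's rim.
- notch (a point): Middle of the notch in the rim of the grey disc, 63 mm from the axis, on the disc's upper face (80 mm above the table while high, 70 mm when seated). The notch is about 17 mm wide at the pin's circle, open outward, edged with thin orange lines. The disc is 140 mm wide and 6 mm thick.
- disc (a joint): Turn of the disc, rad, counter-clockwise seen from above. At 0, and at every full turn (2 pi), the notch is right over the pin. It starts between 0.6 and 5.68, turns either way, with light friction (about 0.05 N m), and stays where it is left. The notch clears the pin within about 0.07 rad either side; the dome guides a little more.
- seat (a joint): Height of the disc on its spindle, m: 0 as it rides high at the start, 0.010 when pressed fully home. A snug fit: it takes about 5 N to slide it down or up and it stays where it is left. Off the notch the pin stops it 1 to 3 mm down. It could be pulled up by 30 mm, which must not be done.
- spice_herbs: Bystander: spice jar with dark cap, 44 mm wide, 105 high; origin at the centre of its underside. Leave it alone.
- spice_paprika: Bystander: spice jar with green cap, 46 mm wide, 106 high; origin at the centre of its underside. Leave it alone.
- salt_shaker: Bystander: clear and grey salt shaker, 44 mm wide, 90 high; origin at the centre of its underside. Leave it alone.
- green_tumbler: Bystander: empty green ribbed tumbler, 78 mm wide, 100 high; origin at the centre of its underside. Leave it alone.
- egg_timer: Bystander: cream egg timer, 59 mm wide, 52 high; origin at the centre of its underside. Leave it alone.
- cork_stopper: Bystander: cork bottle stopper, 36 mm wide, 37 high; origin at the centre of its underside. Leave it alone.
- teaspoon: Bystander: steel teaspoon, 139 mm long, lying on the table; origin at the centre of its underside. Leave it alone.
- processor_base: Fixed white round base, 174 mm wide; origin at the centre of its underside, under the spindle axis. Its deck is 60 mm above the table. The pin and a grey button panel lie on its own -x side; the panel reaches 100 mm from the axis, up to 41 mm above the table.
- rib (a point): Middle of the top of one of four alike white upright ribs on the disc, 41 mm from the axis. They stand radially, 45, 135, 225 and 315 degrees round from the notch (this one at 225, counter-clockwise), each from 24 to 58 mm from the axis, 5 mm thick, 12 mm high above the disc's upper face. Push a rib sideways to turn the disc.

How it is judged (in metres and radians):
On the way, in this order (a step that is already met when the one before it is completed fails the run):
1. the notch is turned over the pin while the disc still rides high ((value of joint disc between -6.41319 and -6.15319 rad or value of joint disc between -0.13 and 0.13 rad or value of joint disc between 6.15319 and 6.41319 rad or value of joint disc between 12.4364 and 12.6964 rad) and value of joint seat below 0.005 m), for 0.1 s.
2. the disc is pressed down home over the pin ((value of joint disc between -6.41319 and -6.15319 rad or value of joint disc between -0.13 and 0.13 rad or value of joint disc between 6.15319 and 6.41319 rad or value of joint disc between 12.4364 and 12.6964 rad) and value of joint seat above 0.0085 m), for 0.2 s.
At the end, for the whole second after the job is handed in: The disc is pressed down at least 8.5 mm of its 10 mm travel with its notch over the pin (within 0.13 rad), and is at rest (all of step 2 and velocity of joint disc between -0.05 and 0.05 rad/s); the robot touches nothing.
It fails at once if the disc is lifted (more than 4 mm above where it rode) (value of joint seat below -0.004 m).
It fails at once if the disc is gripped or forced (fingers bear on it with more than 40 N) (contact force between the fingers and disc above 40 N).
It fails at once if a bystander is pushed or carried more than 25 mm, or tipped (distance of any of spice_herbs, spice_paprika, salt_shaker, green_tumbler, egg_timer, cork_stopper, teaspoon from where it was at the start of the episode above 0.025 m or angle between any of spice_herbs, spice_paprika, salt_shaker, green_tumbler, egg_timer, cork_stopper, teaspoon's own z axis and vertical above 0.5 rad).
It also fails if it takes over 64 s, if anything falls off the work surface, if the arm or the gripper's body presses on something with over 40 N, if the wrist force passes 120 N, or if a joint passes its speed limit or range.

## Working session

There is one attempt and no reset: what is moved stays moved. The work goes in short steps, Python scripts to look and compute and a tool call to move; the robot and the scene stay as the last step left them, time stands still between calls to the robot, and variables do not carry over. Pictures are saved under pics/ and viewed, at most 10 in all, crops included, and the job is handed in when it is done.

Besides the shell and the picture viewer there is one more tool, called after "Call:" as name(argument=value, ...), one argument or row to a line, values as JSON. drive_tool: Moves the arm, as the interface text tells. Its arguments: {"type":"object","properties":{"moves":{"type":"array"},"grip_force":{"type":"number"}},"required":["moves"]}

```bash
mkdir -p pics; python3 - <<'E'
from rig import ctrl
import cv2
for n in("top","side"):
    f=ctrl.grab_frame(n); cv2.imwrite(f"pics/{n}0.png",f[:,:,::-1]); m=ctrl.camera_model(n); print(n,m)
s=ctrl.sense(); print(s)
E
```

```text
top {'K': array([[401.56717527,   0.        , 252.71176234],
       [  0.        , 401.56717527, 190.0134442 ],
       [  0.        ,   0.        ,   1.        ]]), 'pose': array([[ 8.01434587e-03,  9.97592193e-01, -6.88882206e-02,
         4.66043335e+02],
       [-9.99916122e-01,  7.29394550e-03, -1.07027086e-02,
        -1.34030251e+02],
       [-1.01744716e-02,  6.89682176e-02,  9.97566973e-01,
         1.10759858e+03],
       [ 0.00000000e+00,  0.00000000e+00,  0.00000000e+00,
         1.00000000e+00]])}
side {'K': array([[385.97764488,   0.        , 255.29987492],
       [  0.        , 385.97764488, 184.68451402],
       [  0.        ,   0.        ,   1.        ]]), 'pose': array([[-9.98435302e-01, -2.13182241e-02,  5.16960496e-02,
         5.93588831e+02],
       [ 5.48333169e-02, -5.54542115e-01,  8.30347126e-01,
         7.33560103e+02],
       [ 1.09661106e-02,  8.31882549e-01,  5.54843373e-01,
         6.40368853e+02],
       [ 0.00000000e+00,  0.00000000e+00,  0.00000000e+00,
         1.00000000e+00]])}
{'clock': 0.1, 'q': array([65.79286839, 34.37951216, -0.14476254, 91.6771059 ,  0.10263645,
       54.02356281, -4.5732933 ]), 'joint_vel': array([-0.06013176, -0.07376547, -0.00210587, -0.12407787, -0.10933784,
        0.04487126,  0.0922571 ]), 'joint_efforts': array([ 6.29787348e-03, -7.77992392e+01,  1.57006145e+00, -2.58622688e+01,
        1.25722549e-02,  5.58226893e-03, -1.43477934e-05]), 'position': array([ 245.57610659, -681.70422609,  241.50411972]), 'ee_rot': array([-1.79920300e+02,  7.61087852e-03,  1.98137277e+01]), 'force': array([-0.73071381, -0.23926751,  0.44178491]), 'ft_torque': array([-0.0407878 ,  0.00183205,  0.02682096]), 'grip_force': 0.0, 'grip_width': 85.39873371911126}
```

View pics/top0.png

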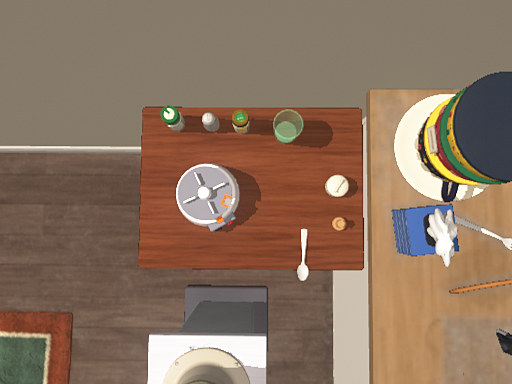

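View pics/side0.png

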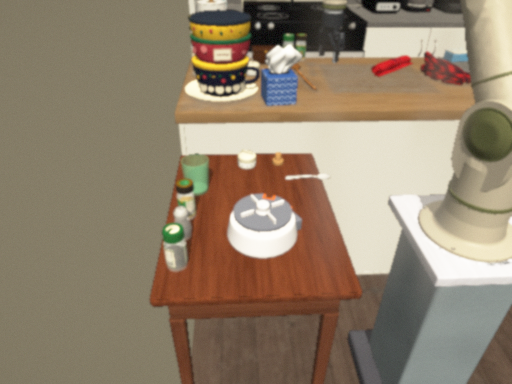

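The top view shows the disc around (207,194), the cap near (204,193), the notch near (228,201), and the orange tab near (220,219). The side view shows the base at (263,225) and the jars to its left. Next I'll measure these positions.

```bash
cat > h.py <<'E'
import numpy as np, cv2
from rig import ctrl
def ray(n,uv,z):
    m=ctrl.camera_model(n);P=np.array(m["pose"]);d=np.linalg.inv(m["K"])@[uv[0],uv[1],1]
    d=P[:3,:3]@(d*[1,-1,-1]);o=P[:3,3];return (o+d*(z-o[2])/d[2])[:2]
def proj(n,p):
    m=ctrl.camera_model(n);P=np.array(m["pose"]);c=P[:3,:3].T@(np.array(p)-P[:3,3]);c=m["K"]@(c*[1,-1,-1]);return c[:2]/c[2]
def orange(f):
    h=cv2.cvtColor(f,cv2.COLOR_RGB2HSV); return cv2.inRange(h,(4,170,170),(20,255,255))
def angs(f,c,zn=80):
    "mean notch-edge angle and tab angle about axis c (deg), top view"
    m=orange(f);n,l,st,ce=cv2.connectedComponentsWithStats(m)
    for i in range(1,n):
        p=ce[i]
        for z in(zn,61):
            d=ray("top",p,z)-c
            if np.hypot(*d)<110: print(st[i],p.round(1),z,"r %.1f ang %.1f"%(np.hypot(*d),np.degrees(np.arctan2(d[1],d[0]))))
E
python3 - <<'E'
from h import *
f=cv2.cvtColor(cv2.imread("pics/top0.png"),cv2.COLOR_BGR2RGB)
c=ray("top",(204,193),100);print(c)
angs(f,c)
r=cv2.resize(f[150:245,160:260],(800,760),interpolation=cv2.INTER_CUBIC)[:600]
g=cv2.imread("pics/side0.png")[180:265,210:320]
cv2.imwrite("pics/t1.png",r[:,:,::-1]);cv2.imwrite("pics/s1.png",cv2.resize(g,None,fx=7,fy=7,interpolation=cv2.INTER_CUBIC))
E
```

```text
[527.19261123  -0.6645698 ]
[221 195  10  12  25] [224.7 199.9] 80 r 53.2 ang -107.7
[221 195  10  12  25] [224.7 199.9] 61 r 51.5 ang -107.3
[216 216   8   7  33] [219.4 219.2] 80 r 75.7 ang -150.0
[216 216   8   7  33] [219.4 219.2] 61 r 74.9 ang -151.2
```

View pics/t1.png

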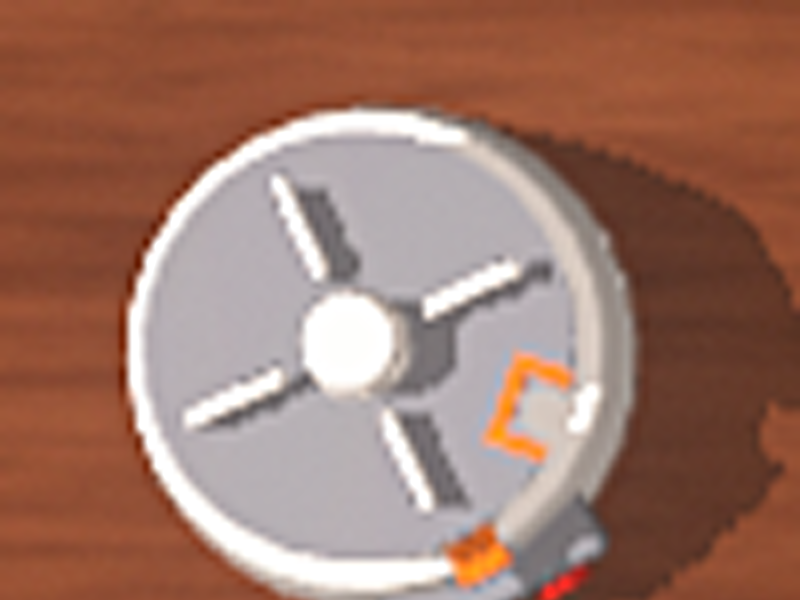

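View pics/s1.png

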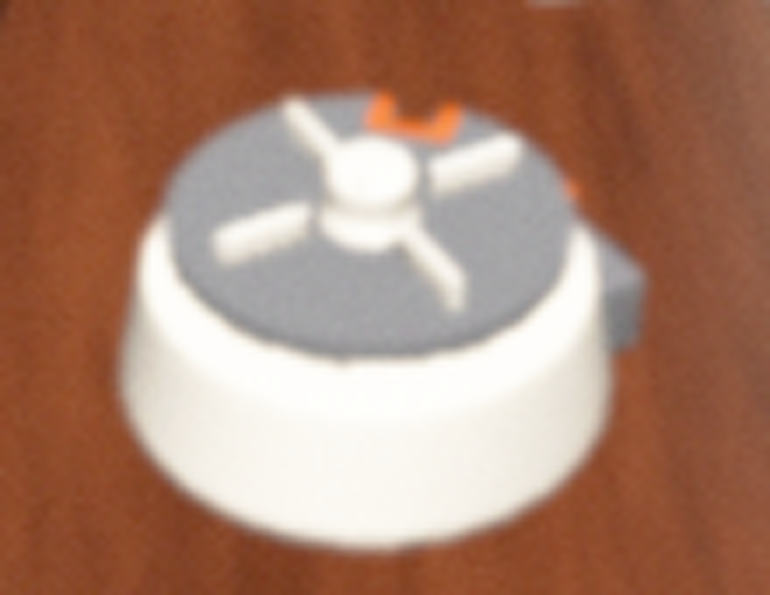

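The top crop puts the cap at pixel (203.2,192.4), with the notch opening right and slightly down and the tab to its lower left. The disc therefore needs about 43° clockwise. I'll refine that with the cap blob and the ribs.

```bash
python3 - <<'E'
from h import *
f=cv2.cvtColor(cv2.imread("pics/top0.png"),cv2.COLOR_BGR2RGB)
print("cap top",ray("top",(203.2,192.4),100),"side",ray("side",(262.6,203.9),100))
c=(ray("top",(203.2,192.4),100)+ray("side",(262.6,203.9),100))/2
for nm,q in dict(r1=[(277,180),(320,272)],r2=[(512,270),(430,312)],r3=[(190,420),(280,380)],r4=[(392,415),(428,505)],notch=[(522,360),(492,440),(565,380),(540,455)],tab=[(480,555)]).items():
    z={'n':80,'t':60}.get(nm[0],92)
    P=[ray("top",((x+.5)/8+159.5,(y+.5)/8+149.5),z) for x,y in q]
    print(nm,[("r%.0f a%.1f"%(np.hypot(*(p-c)),np.degrees(np.arctan2(*(p-c)[::-1])))) for p in P], "dir %.1f"%np.degrees(np.arctan2(*(P[0]-P[-1])[::-1])))
print(c)
b=np.radians(27.3)
E
```

```text
cap top [528.6908497    1.37671237] side [530.56458312   6.75036972]
r1 ['r56 a23.4', 'r23 a20.0'] dir 25.9
r2 ['r58 a-66.5', 'r29 a-70.7'] dir -62.3
r3 ['r55 a117.6', 'r24 a121.7'] dir 114.5
r4 ['r28 a-146.2', 'r58 a-152.0'] dir 22.6
notch ['r56 a-95.0', 'r55 a-123.4', 'r70 a-99.1', 'r71 a-119.7'] dir 11.4
tab ['r79 a-148.6'] dir 0.0
[529.62771641   4.06354104]
```

Call:
drive_tool(
  moves=[
    {"x": 1.56, "y": -3.45, "grip": 0},
    {"x": 1.56, "y": -3.45, "grip": 0},
    {"x": 1.56, "y": -3.45, "grip": 0},
    {"x": 1.56, "y": -3.45, "grip": 0},
    {"x": 1.56, "y": -3.45, "grip": 0},
    {"x": 1.56, "y": -3.45, "grip": 0},
    {"x": 1.56, "y": -3.45, "grip": 0},
    {"x": 1.56, "y": -3.45, "grip": 0},
    {"grip": 0},
    {"grip": 0},
  ],
  grip_force=20,
)

```text
$.moves[0]: bad value
```

Call:
drive_tool(
  moves=[
    {"x": 3.43, "y": -2.54, "grip": 0},
    {"x": 3.43, "y": -2.54, "grip": 0},
    {"x": 3.43, "y": -2.54, "grip": 0},
    {"x": 3.43, "y": -2.54, "grip": 0},
    {"x": 3.43, "y": -2.54, "grip": 0},
    {"x": 3.43, "y": -2.54, "grip": 0},
    {"x": 3.43, "y": -2.54, "grip": 0},
    {"x": 3.43, "y": -2.54, "grip": 0},
    {"x": 3.43, "y": -2.54, "grip": 0},
    {"x": 3.43, "y": -2.54, "grip": 0},
    {"x": 3.43, "y": -2.54, "grip": 0},
    {"x": 3.43, "y": -2.54, "grip": 0},
    {"az": -6.2, "grip": 0},
    {"grip": 0},
    {"grip": 0},
  ],
)

```text
$.moves[0]: bad value
```

Call:
drive_tool(
  moves=[
    {"ax": 0, "ay": 0, "az": 0, "x": 1.56, "y": -3.45, "z": 0, "grip": 0},
    {"ax": 0, "ay": 0, "az": 0, "x": 1.56, "y": -3.45, "z": 0, "grip": 0},
    {"ax": 0, "ay": 0, "az": 0, "x": 1.56, "y": -3.45, "z": 0, "grip": 0},
    {"ax": 0, "ay": 0, "az": 0, "x": 1.56, "y": -3.45, "z": 0, "grip": 0},
    {"ax": 0, "ay": 0, "az": 0, "x": 1.56, "y": -3.45, "z": 0, "grip": 0},
    {"ax": 0, "ay": 0, "az": 0, "x": 1.56, "y": -3.45, "z": 0, "grip": 0},
    {"ax": 0, "ay": 0, "az": 0, "x": 1.56, "y": -3.45, "z": 0, "grip": 0},
    {"ax": 0, "ay": 0, "az": 0, "x": 1.56, "y": -3.45, "z": 0, "grip": 0},
    {"ax": 0, "ay": 0, "az": 0, "x": 0, "y": 0, "z": 0, "grip": 0},
    {"ax": 0, "ay": 0, "az": 0, "x": 0, "y": 0, "z": 0, "grip": 0},
  ],
  grip_force=20,
)

```text
clock: 1.35
position: [269.8, -380.8, 242.4]
ee_rot: [180.0, -0.0, 19.8]
force: [-0.4, 0.6, -0.1]
grip_width: -0.1
grip_force: 0.0
```

Call:
drive_tool(
  moves=[
    {"ax": 0, "ay": 0, "az": 0, "x": 3.43, "y": -2.54, "z": 0, "grip": 0},
    {"ax": 0, "ay": 0, "az": 0, "x": 3.43, "y": -2.54, "z": 0, "grip": 0},
    {"ax": 0, "ay": 0, "az": 0, "x": 3.43, "y": -2.54, "z": 0, "grip": 0},
    {"ax": 0, "ay": 0, "az": 0, "x": 3.43, "y": -2.54, "z": 0, "grip": 0},
    {"ax": 0, "ay": 0, "az": 0, "x": 3.43, "y": -2.54, "z": 0, "grip": 0},
    {"ax": 0, "ay": 0, "az": 0, "x": 3.43, "y": -2.54, "z": 0, "grip": 0},
    {"ax": 0, "ay": 0, "az": 0, "x": 3.43, "y": -2.54, "z": 0, "grip": 0},
    {"ax": 0, "ay": 0, "az": 0, "x": 3.43, "y": -2.54, "z": 0, "grip": 0},
    {"ax": 0, "ay": 0, "az": 0, "x": 3.43, "y": -2.54, "z": 0, "grip": 0},
    {"ax": 0, "ay": 0, "az": 0, "x": 3.43, "y": -2.54, "z": 0, "grip": 0},
    {"ax": 0, "ay": 0, "az": 0, "x": 3.43, "y": -2.54, "z": 0, "grip": 0},
    {"ax": 0, "ay": 0, "az": 0, "x": 3.43, "y": -2.54, "z": 0, "grip": 0},
    {"ax": 0, "ay": 0, "az": -6.2, "x": 0, "y": 0, "z": 0, "grip": 0},
    {"ax": 0, "ay": 0, "az": 0, "x": 0, "y": 0, "z": 3, "grip": 0},
    {"ax": 0, "ay": 0, "az": 0, "x": 0, "y": 0, "z": 3, "grip": 0},
    {"ax": 0, "ay": 0, "az": 0, "x": 0, "y": 0, "z": 3, "grip": 0},
    {"ax": 0, "ay": 0, "az": 0, "x": 0, "y": 0, "z": 2, "grip": 0},
    {"ax": 0, "ay": 0, "az": 0, "x": 0, "y": 0, "z": 0, "grip": 0},
    {"ax": 0, "ay": 0, "az": 0, "x": 0, "y": 0, "z": 0, "grip": 0},
  ],
)

```text
clock: 3.72
position: [554.3, 45.8, 132.6]
ee_rot: [180.0, -0.0, 26.0]
force: [0.1, -0.2, 0.4]
grip_width: 0.2
grip_force: 0.0
```

```bash
python3 - <<'E'
from h import *
f=ctrl.grab_frame("side")
g=f[150:260,210:320]
cv2.imwrite("pics/s2.png",cv2.resize(g,None,fx=5,fy=5,interpolation=cv2.INTER_CUBIC)[:,:,::-1])
E
```

```text
(no output)
```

View pics/s2.png

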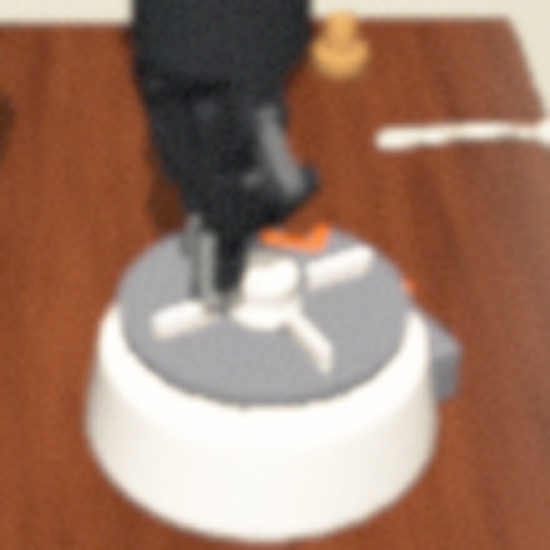

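The shut fingertip, at about (215,310) in the crop, is above the sector between the left rib and the front rib. Next I'll go down to rib height.

Call:
drive_tool(
  moves=[
    {"ax": 0, "ay": 0, "az": 0, "x": 0, "y": 0, "z": 1, "grip": 0},
    {"ax": 0, "ay": 0, "az": 0, "x": 0, "y": 0, "z": 1, "grip": 0},
    {"ax": 0, "ay": 0, "az": 0, "x": 0, "y": 0, "z": 0.6, "grip": 0},
    {"ax": 0, "ay": 0, "az": 0, "x": 0, "y": 0, "z": 0.5, "grip": 0},
    {"ax": 0, "ay": 0, "az": 0, "x": 0, "y": 0, "z": 0.5, "grip": 0},
    {"ax": 0, "ay": 0, "az": 0, "x": 0, "y": 0, "z": 0, "grip": 0},
  ],
)

```text
clock: 4.53
position: [553.3, 46.2, 95.9]
ee_rot: [-180.0, 0.0, 26.0]
force: [-0.0, -0.3, -0.2]
grip_width: -0.1
grip_force: 0.0
```

```bash
python3 - <<'E'
from h import *
s=ctrl.sense();print(s["position"],s["force"])
c=np.array([529,2.])
# path in rib frame, b from 26 to -15; first slide to contact (42,17)
x,y,yaw=554.3,45.8,26.
def step(b,al,pe):
    global x,y,yaw
    r=np.radians(b);t=c+[al*np.cos(r)-pe*np.sin(r),al*np.sin(r)+pe*np.cos(r)]
    d=t-[x,y];w=np.radians(yaw);print(b,"x %.2f y %.2f az %.1f"%((d[0]*np.cos(w)+d[1]*np.sin(w))/10,(d[0]*np.sin(w)-d[1]*np.cos(w))/10,yaw-b),t.round())
    x,y=t;yaw=b
step(26,42,18)
for b in np.linspace(26,-15,13)[1:]: step(b,42,17)
E
```

```text
[553.33556322  46.16307156  95.87026203] [-0.01594033 -0.29816551 -0.24212299]
26 x 0.01 y 1.03 az 0.0 [559.  37.]
22.583333333333332 x 0.09 y 0.35 az 3.4 [561.  34.]
19.166666666666668 x 0.09 y 0.25 az 3.4 [563.  32.]
15.75 x 0.09 y 0.25 az 3.4 [565.  30.]
12.333333333333334 x 0.09 y 0.25 az 3.4 [566.  28.]
8.916666666666668 x 0.09 y 0.25 az 3.4 [568.  25.]
5.5 x 0.09 y 0.25 az 3.4 [569.  23.]
2.0833333333333357 x 0.09 y 0.25 az 3.4 [570.  21.]
-1.3333333333333321 x 0.09 y 0.25 az 3.4 [571.  18.]
-4.75 x 0.09 y 0.25 az 3.4 [572.  15.]
-8.166666666666664 x 0.09 y 0.25 az 3.4 [573.  13.]
-11.583333333333329 x 0.09 y 0.25 az 3.4 [574.  10.]
-15.0 x 0.09 y 0.25 az 3.4 [574.   8.]
```

Call:
drive_tool(
  moves=[
    {"ax": 0, "ay": 0, "az": 0, "x": 0, "y": 0.5, "z": 0, "grip": 0},
    {"ax": 0, "ay": 0, "az": 0, "x": 0, "y": 0.53, "z": 0, "grip": 0},
    {"ax": 0, "ay": 0, "az": 3.4, "x": 0.09, "y": 0.35, "z": 0, "grip": 0},
    {"ax": 0, "ay": 0, "az": 3.4, "x": 0.09, "y": 0.25, "z": 0, "grip": 0},
    {"ax": 0, "ay": 0, "az": 3.4, "x": 0.09, "y": 0.25, "z": 0, "grip": 0},
    {"ax": 0, "ay": 0, "az": 3.4, "x": 0.09, "y": 0.25, "z": 0, "grip": 0},
    {"ax": 0, "ay": 0, "az": 3.4, "x": 0.09, "y": 0.25, "z": 0, "grip": 0},
    {"ax": 0, "ay": 0, "az": 3.4, "x": 0.09, "y": 0.25, "z": 0, "grip": 0},
    {"ax": 0, "ay": 0, "az": 3.4, "x": 0.09, "y": 0.25, "z": 0, "grip": 0},
    {"ax": 0, "ay": 0, "az": 3.4, "x": 0.09, "y": 0.25, "z": 0, "grip": 0},
    {"ax": 0, "ay": 0, "az": 0, "x": 0, "y": 0, "z": 0, "grip": 0},
    {"ax": 0, "ay": 0, "az": 0, "x": 0, "y": 0, "z": 0, "grip": 0},
  ],
)

```text
clock: 6.02
position: [570.4, 18.2, 96.3]
ee_rot: [180.0, -0.0, -1.2]
force: [0.5, -0.1, 3.5]
grip_width: 0.2
grip_force: 1.7
```

```bash
python3 - <<'E'
from h import *
f=ctrl.grab_frame("top"); angs(f,np.array([529,2.]))
g=ctrl.grab_frame("side")
a=cv2.resize(f[150:250,160:260],(500,500),interpolation=cv2.INTER_CUBIC)
b=cv2.resize(g[180:280,210:270+0],(300,500),interpolation=cv2.INTER_CUBIC)
b=cv2.resize(g[185:245,230:310],(300,225),interpolation=cv2.INTER_CUBIC)
b=cv2.copyMakeBorder(b,0,275,0,0,cv2.BORDER_CONSTANT)
cv2.imwrite("pics/p3.png",np.hstack([a,b])[:,:,::-1])
E
```

```text
[216 202  12  12  30] [220.6 206.6] 80 r 55.8 ang -129.2
[216 202  12  12  30] [220.6 206.6] 61 r 54.1 ang -129.9
[216 216   8   7  33] [219.4 219.2] 80 r 78.6 ang -149.0
[216 216   8   7  33] [219.4 219.2] 61 r 77.8 ang -150.1
```

View pics/p3.png

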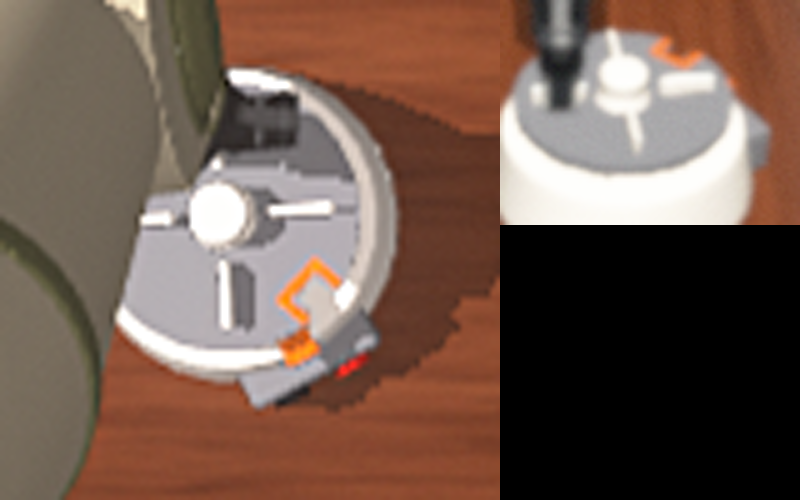

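The disc is turning with the push. The notch is now near crop pixel (315,290), about -129°, and the tab is at (298,348), -150°. I'll push most of the remaining 20°.

Call:
drive_tool(
  moves=[
    {"ax": 0, "ay": 0, "az": 3.4, "x": 0.09, "y": 0.25, "z": 0, "grip": 0},
    {"ax": 0, "ay": 0, "az": 3.4, "x": 0.09, "y": 0.25, "z": 0, "grip": 0},
    {"ax": 0, "ay": 0, "az": 3.4, "x": 0.09, "y": 0.25, "z": 0, "grip": 0},
    {"ax": 0, "ay": 0, "az": 3.4, "x": 0.09, "y": 0.25, "z": 0, "grip": 0},
    {"ax": 0, "ay": 0, "az": 3.4, "x": 0.09, "y": 0.25, "z": 0, "grip": 0},
    {"ax": 0, "ay": 0, "az": 0, "x": 0, "y": 0, "z": 0, "grip": 0},
    {"ax": 0, "ay": 0, "az": 0, "x": 0, "y": 0, "z": 0, "grip": 0},
  ],
)

```text
clock: 7.0
position: [572.9, 5.2, 96.3]
ee_rot: [180.0, -0.0, -18.2]
force: [0.6, -0.0, 5.3]
grip_width: 0.0
grip_force: 2.1
```

```bash
python3 - <<'E'
from h import *
f=ctrl.grab_frame("top"); angs(f,np.array([529,2.]));angs(f,np.array([528.5,0.5]))
a=cv2.resize(f[170:235,170:250],(800,650),interpolation=cv2.INTER_CUBIC)[:600]
cv2.imwrite("pics/p4.png",a[:,:,::-1])
E
```

```text
[210 207  13  11  28] [215.8 211.2] 80 r 56.3 ang -146.7
[210 207  13  11  28] [215.8 211.2] 61 r 55.0 ang -148.2
[215 212   9  11  57] [218.6 217.3] 80 r 73.2 ang -148.5
[215 212   9  11  57] [218.6 217.3] 61 r 72.3 ang -149.7
[210 207  13  11  28] [215.8 211.2] 80 r 55.0 ang -147.7
[210 207  13  11  28] [215.8 211.2] 61 r 53.8 ang -149.3
[215 212   9  11  57] [218.6 217.3] 80 r 72.0 ang -149.3
[215 212   9  11  57] [218.6 217.3] 61 r 71.1 ang -150.5
```

View pics/p4.png

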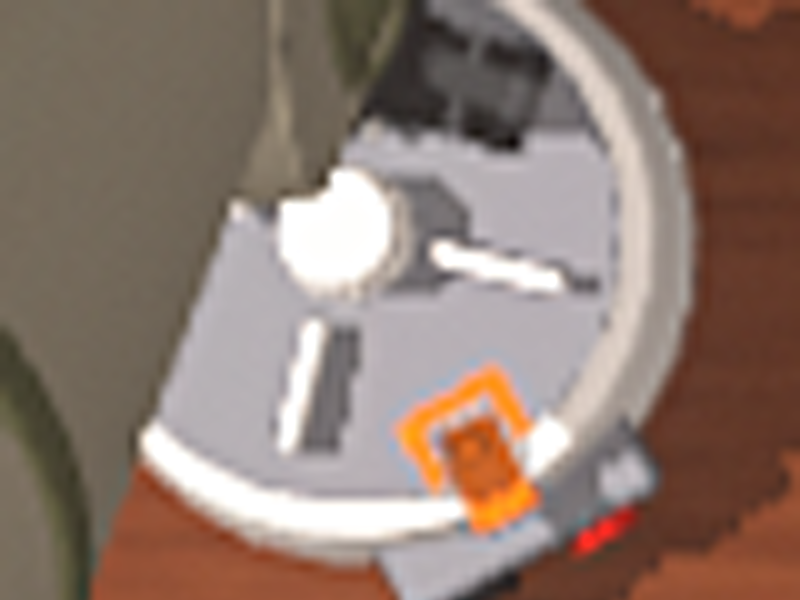

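The pin now shows inside the notch, near crop pixel (475,450). I'll compute the small residual from the ribs and the notch corners.

```bash
python3 - <<'E'
from h import *
R=lambda x,y,z:ray("top",((x+.5)/10+169.5,(y+.5)/10+169.5),z)
A=lambda p,q:np.degrees(np.arctan2(*(q-p)[::-1]))
print("rib+45",A(R(435,248,92),R(560,280,92))-45,"rib-45",A(R(318,322,92),R(289,448,92))+45)
print("bar normal",A(R(490,372,80),R(400,432,80))+90-360*0, "arms",A(R(490,372,80),R(530,425,80)),A(R(400,432,80),R(435,490,80)))
c=np.array([528.7,1.4])
n=np.mean([R(*p,80) for p in[(490,372),(400,432),(530,425),(435,490)]],0);t=R(506,505,60.5)
print("notch",A(c,n),np.hypot(*(n-c)),"tab",A(c,t),np.hypot(*(t-c)))
print("cap",R(336,234,100)) 
E
```

```text
rib+45 -148.91596663676495 rib-45 212.96587988071718
bar normal 214.20457754831207 arms -142.25174624375023 -148.05606357982938
notch -148.42979893439184 58.789463158015046 tab -149.96723546730863 80.07530968787395
cap [527.30286766   1.4798033 ]
```

Call:
drive_tool(
  moves=[
    {"ax": 0, "ay": 0, "az": 2, "x": 0.05, "y": 0.15, "z": 0, "grip": 0},
    {"ax": 0, "ay": 0, "az": 0, "x": 0, "y": 0, "z": 0, "grip": 0},
    {"ax": 0, "ay": 0, "az": 0, "x": 0, "y": -0.8, "z": 0, "grip": 0},
    {"ax": 0, "ay": 0, "az": 0, "x": 0, "y": 0, "z": 0, "grip": 0},
    {"ax": 0, "ay": 0, "az": 0, "x": 0, "y": 0, "z": -2, "grip": 0},
    {"ax": 0, "ay": 0, "az": 0, "x": 0, "y": 0, "z": -2, "grip": 0},
    {"ax": 0, "ay": 0, "az": 0, "x": 0, "y": 0, "z": 0, "grip": 0},
  ],
)

```text
clock: 7.92
position: [576.2, 11.8, 137.0]
ee_rot: [-180.0, -0.1, -20.2]
force: [0.2, 0.3, -1.7]
grip_width: -0.1
grip_force: 0.0
```

```bash
python3 - <<'E'
from h import *
f=ctrl.grab_frame("top"); angs(f,np.array([528.7,1.4]))
a=cv2.resize(f[170:235,170:250],(800,650),interpolation=cv2.INTER_CUBIC)[:600]
cv2.imwrite("pics/p5.png",a[:,:,::-1])
s=ctrl.sense();p=s["position"];w=np.radians(s["ee_rot"][2]);d=np.array([528.7,2.0])-p[:2]
print(p,s["ee_rot"],"x %.2f y %.2f"%((d[0]*np.cos(w)+d[1]*np.sin(w))/10,(d[0]*np.sin(w)-d[1]*np.cos(w))/10))
E
```

```text
[213 205  12  18  71] [218.7 214.6] 80 r 67.2 ang -145.6
[213 205  12  18  71] [218.7 214.6] 61 r 66.1 ang -146.8
[575.70212108  11.73297789 136.24359869] [-1.79980404e+02 -2.36378082e-02 -2.01660213e+01] x -4.08 y 2.53
```

View pics/p5.png

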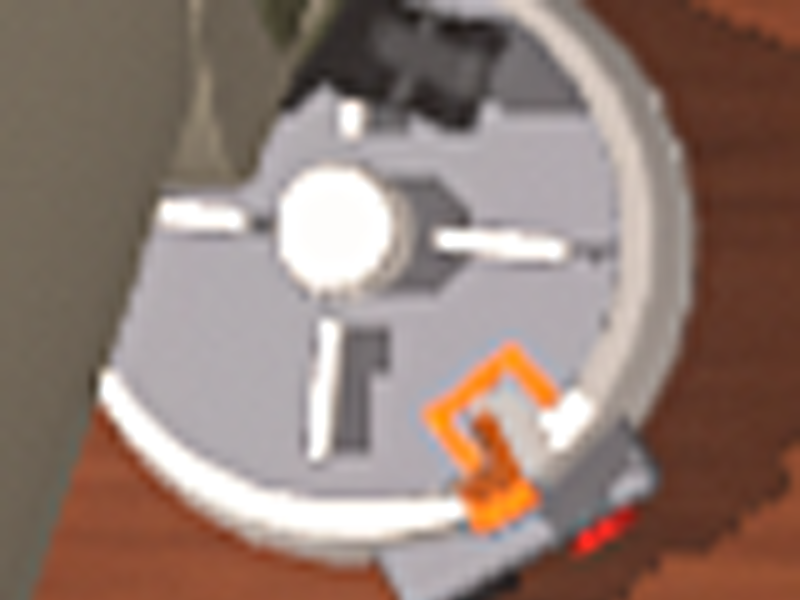

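Backing off dragged the disc back about 10°: the notch is now at crop (495,400), left of the pin line. The fingertip was probably rubbing on the disc. I'll work out the residual, redo the push a little higher, then lift straight up.

```bash
python3 - <<'E'
from h import *
R=lambda x,y,z:ray("top",((x+.5)/10+169.5,(y+.5)/10+169.5),z)
A=lambda p,q:np.degrees(np.arctan2(*(q-p)[::-1]))
c=np.array([528.7,1.4])
print("rib+45",A(R(437,238,92),R(568,252,92))-45,"rib-45",A(R(330,320,92),R(318,456,92))+45)
n=np.mean([R(*p,80) for p in[(511,350),(428,413),(555,402),(468,470)]],0)
print("notch",A(c,n),np.hypot(*(n-c)))
s=ctrl.sense();x,y=s["position"][:2];yaw=s["ee_rot"][2]
def step(b,al,pe):
    global x,y,yaw
    r=np.radians(b);t=c+[al*np.cos(r)-pe*np.sin(r),al*np.sin(r)+pe*np.cos(r)]
    d=t-[x,y];w=np.radians(yaw);print(b,"x %.2f y %.2f az %.1f"%((d[0]*np.cos(w)+d[1]*np.sin(w))/10,(d[0]*np.sin(w)-d[1]*np.cos(w))/10,yaw-b),t.round())
    x,y=t;yaw=b
print(x,y,yaw); step(-4,42,24);step(-4,42,17)
for b in (-7,-10,-13,-15): step(b,42,17)
E
```

```text
rib+45 -140.67606510503234 rib-45 220.9028053196633
notch -139.94779490397326 58.35705538725599
575.7021210836285 11.732977894589562 -20.16602133869509
-4 x -0.69 y -0.88 az -16.2 [572.  22.]
-4 x 0.00 y 0.70 az 0.0 [572.  15.]
-7 x 0.08 y 0.22 az 3.0 [572.  13.]
-10 x 0.08 y 0.22 az 3.0 [573.  11.]
-13 x 0.08 y 0.22 az 3.0 [573.   9.]
-15 x 0.06 y 0.15 az 2.0 [574.   7.]
```

```bash
python3 - <<'E'
import numpy as np
c=np.array([528.7,1.4]);x,y,yaw=575.9,11.8,-20.2
def step(b,al,pe):
    global x,y,yaw
    r=np.radians(b);t=c+[al*np.cos(r)-pe*np.sin(r),al*np.sin(r)+pe*np.cos(r)]
    d=t-[x,y];w=np.radians(yaw);print(b,"x %.2f y %.2f az %.1f"%((d[0]*np.cos(w)+d[1]*np.sin(w))/10,(d[0]*np.sin(w)-d[1]*np.cos(w))/10,yaw-b),t.round(1))
    x,y=t;yaw=b
step(-4,42,24);step(-4,42,13.5)
for b in (-6,-8,-10,-12,-14): step(b,42,13.5)
E
```

```text
-4 x -0.71 y -0.87 az -16.2 [572.3  22.4]
-4 x 0.00 y 1.05 az 0.0 [571.5  11.9]
-6 x 0.04 y 0.15 az 2.0 [571.9  10.4]
-8 x 0.04 y 0.15 az 2.0 [572.2   8.9]
-10 x 0.04 y 0.15 az 2.0 [572.4   7.4]
-12 x 0.04 y 0.15 az 2.0 [572.6   5.9]
-14 x 0.04 y 0.15 az 2.0 [572.7   4.3]
```

Call:
drive_tool(
  moves=[
    {"ax": 0, "ay": 0, "az": 0, "x": -0.71, "y": -0.87, "z": 0, "grip": 0},
    {"ax": 0, "ay": 0, "az": -8.1, "x": 0, "y": 0, "z": 0, "grip": 0},
    {"ax": 0, "ay": 0, "az": -8.1, "x": 0, "y": 0, "z": 0, "grip": 0},
    {"ax": 0, "ay": 0, "az": 0, "x": 0, "y": 0, "z": 1.5, "grip": 0},
    {"ax": 0, "ay": 0, "az": 0, "x": 0, "y": 0, "z": 1.2, "grip": 0},
    {"ax": 0, "ay": 0, "az": 0, "x": 0, "y": 0, "z": 1.0, "grip": 0},
    {"ax": 0, "ay": 0, "az": 0, "x": 0, "y": 0, "z": 0, "grip": 0},
    {"ax": 0, "ay": 0, "az": 0, "x": 0, "y": 0.5, "z": 0, "grip": 0},
    {"ax": 0, "ay": 0, "az": 0, "x": 0, "y": 0.55, "z": 0, "grip": 0},
    {"ax": 0, "ay": 0, "az": 2, "x": 0.04, "y": 0.15, "z": 0, "grip": 0},
    {"ax": 0, "ay": 0, "az": 2, "x": 0.04, "y": 0.15, "z": 0, "grip": 0},
    {"ax": 0, "ay": 0, "az": 2, "x": 0.04, "y": 0.15, "z": 0, "grip": 0},
    {"ax": 0, "ay": 0, "az": 2, "x": 0.04, "y": 0.15, "z": 0, "grip": 0},
    {"ax": 0, "ay": 0, "az": 2, "x": 0.04, "y": 0.15, "z": 0, "grip": 0},
    {"ax": 0, "ay": 0, "az": 0, "x": 0, "y": 0, "z": 0, "grip": 0},
  ],
)

```text
clock: 9.85
position: [572.2, 3.8, 99.2]
ee_rot: [180.0, -0.0, -14.0]
force: [1.2, 0.9, -0.2]
grip_width: 0.2
grip_force: 0.3
```

```bash
python3 - <<'E'
from h import *
f=ctrl.grab_frame("top"); angs(f,np.array([528.7,1.4]))
a=cv2.resize(f[170:235,170:250],(800,650),interpolation=cv2.INTER_CUBIC)[:600]
cv2.imwrite("pics/p6.png",a[:,:,::-1])
E
```

```text
[211 207  12  11  29] [216.  211.1] 80 r 55.9 ang -146.3
[211 207  12  11  29] [216.  211.1] 61 r 54.6 ang -147.8
[215 212   9  11  56] [218.7 217.3] 80 r 72.8 ang -148.6
[215 212   9  11  56] [218.7 217.3] 61 r 71.9 ang -149.8
```

View pics/p6.png

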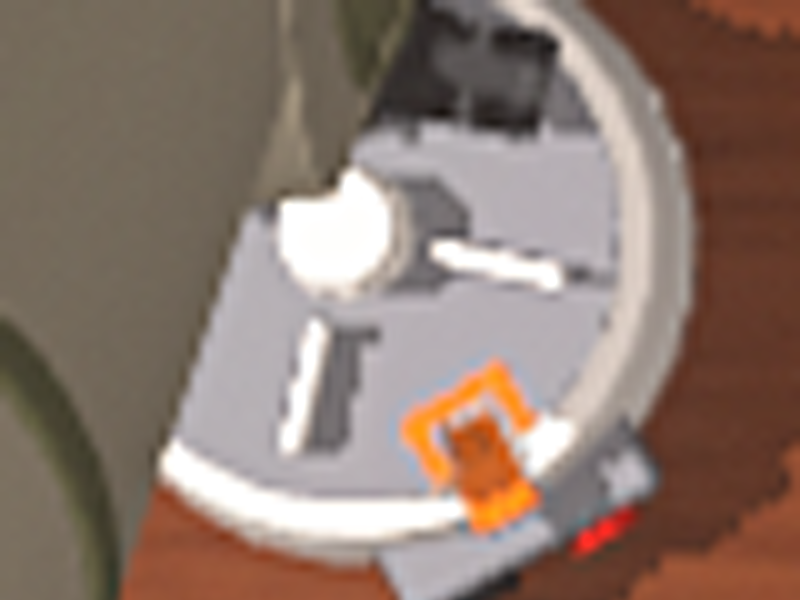

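The pin sits inside the notch at about (475,450), with roughly 2.5° left. I'll push that and lift straight up.

Call:
drive_tool(
  moves=[
    {"ax": 0, "ay": 0, "az": 2.5, "x": 0.05, "y": 0.19, "z": 0, "grip": 0},
    {"ax": 0, "ay": 0, "az": 0, "x": 0, "y": 0, "z": 0, "grip": 0},
    {"ax": 0, "ay": 0, "az": 0, "x": 0, "y": 0, "z": 0, "grip": 0},
    {"ax": 0, "ay": 0, "az": 0, "x": 0, "y": -0.1, "z": 0, "grip": 0},
    {"ax": 0, "ay": 0, "az": 0, "x": 0, "y": 0, "z": -2, "grip": 0},
    {"ax": 0, "ay": 0, "az": 0, "x": 0, "y": 0, "z": -2, "grip": 0},
    {"ax": 0, "ay": 0, "az": 0, "x": 0, "y": 0, "z": 0, "grip": 0},
    {"ax": 0, "ay": 0, "az": 0, "x": 0, "y": 0, "z": 0, "grip": 0},
  ],
)

```text
clock: 10.9
position: [572.2, 2.9, 138.8]
ee_rot: [180.0, 0.0, -16.5]
force: [0.7, 0.0, -0.1]
grip_width: -0.1
grip_force: 0.0
```

```bash
python3 - <<'E'
from h import *
f=ctrl.grab_frame("top"); angs(f,np.array([528.7,1.4]))
a=cv2.resize(f[170:235,170:250],(800,650),interpolation=cv2.INTER_CUBIC)[:600]
cv2.imwrite("pics/p7.png",a[:,:,::-1])
s=ctrl.sense();p=s["position"];w=np.radians(s["ee_rot"][2]);d=np.array([528.7,2.0])-p[:2]
print(p,s["ee_rot"],"x %.2f y %.2f"%((d[0]*np.cos(w)+d[1]*np.sin(w))/10,(d[0]*np.sin(w)-d[1]*np.cos(w))/10))
E
```

```text
[210 208  14  15  88] [217.2 215.4] 80 r 66.8 ang -149.3
[210 208  14  15  88] [217.2 215.4] 61 r 65.7 ang -150.7
[572.14243182   2.92121856 138.56943631] [ 1.79978274e+02  5.29385310e-02 -1.64810180e+01] x -4.14 y 1.32
```

View pics/p7.png

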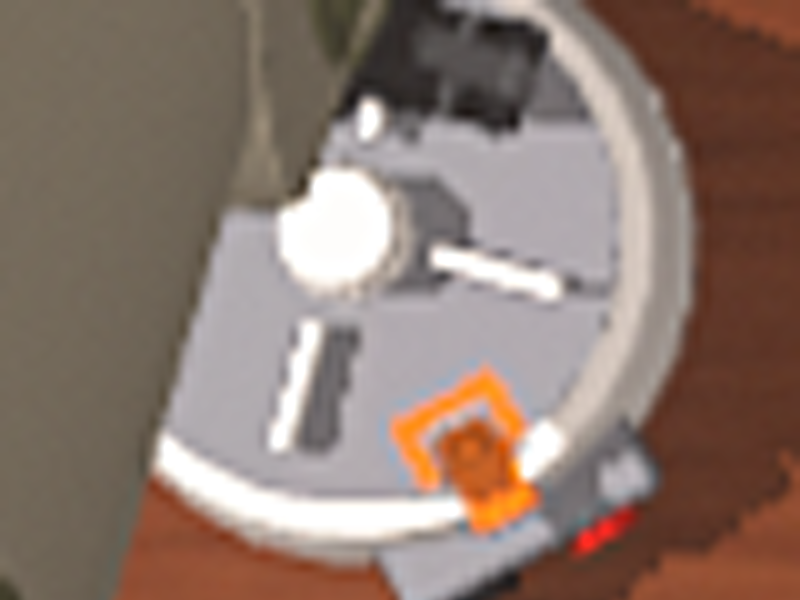

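The pin lies centrally in the notch, at about (470,450) against a notch spanning 395–522. The disc stayed put this time. Next I'll go over the cap and down.

Call:
drive_tool(
  moves=[
    {"ax": 0, "ay": 0, "az": 0, "x": -2.1, "y": 0.66, "z": 0, "grip": 0},
    {"ax": 0, "ay": 0, "az": 0, "x": -2.05, "y": 0.66, "z": 0, "grip": 0},
    {"ax": 0, "ay": 0, "az": 0, "x": 0, "y": 0, "z": 0, "grip": 0},
    {"ax": 0, "ay": 0, "az": 0, "x": 0, "y": 0, "z": 1, "grip": 0},
    {"ax": 0, "ay": 0, "az": 0, "x": 0, "y": 0, "z": 0.6, "grip": 0},
    {"ax": 0, "ay": 0, "az": 0, "x": 0, "y": 0, "z": 0.4, "grip": 0},
    {"ax": 0, "ay": 0, "az": 0, "x": 0, "y": 0, "z": 0.4, "grip": 0},
    {"ax": 0, "ay": 0, "az": 0, "x": 0, "y": 0, "z": 0.3, "grip": 0},
    {"ax": 0, "ay": 0, "az": 0, "x": 0, "y": 0, "z": 0.1, "grip": 0},
    {"ax": 0, "ay": 0, "az": 0, "x": 0, "y": 0, "z": 0, "grip": 0},
    {"ax": 0, "ay": 0, "az": 0, "x": 0, "y": 0, "z": 0, "grip": 0},
  ],
)

```text
clock: 12.32
position: [529.1, 2.0, 111.3]
ee_rot: [-180.0, -0.0, -16.5]
force: [-1.3, 0.4, 0.3]
grip_width: -0.2
grip_force: 0.4
```

Call:
drive_tool(
  moves=[
    {"ax": 0, "ay": 0, "az": 0, "x": 0, "y": 0, "z": 0.2, "grip": 0},
    {"ax": 0, "ay": 0, "az": 0, "x": 0, "y": 0, "z": 0.2, "grip": 0},
    {"ax": 0, "ay": 0, "az": 0, "x": 0, "y": 0, "z": 0, "grip": 0},
  ],
)

```text
clock: 12.7
position: [529.1, 2.0, 107.3]
ee_rot: [-180.0, -0.0, -16.5]
force: [-0.0, -0.9, 1.4]
grip_width: 0.1
grip_force: 0.9
```

Call:
drive_tool(
  moves=[
    {"ax": 0, "ay": 0, "az": 0, "x": 0, "y": 0, "z": 0.15, "grip": 0},
    {"ax": 0, "ay": 0, "az": 0, "x": 0, "y": 0, "z": 0.15, "grip": 0},
    {"ax": 0, "ay": 0, "az": 0, "x": 0, "y": 0, "z": 0, "grip": 0},
  ],
)

```text
clock: 13.08
position: [529.0, 2.1, 104.2]
ee_rot: [-180.0, -0.0, -16.5]
force: [-0.4, 0.7, 1.9]
grip_width: 0.3
grip_force: 1.1
```

Call:
drive_tool(
  moves=[
    {"ax": 0, "ay": 0, "az": 0, "x": 0, "y": 0, "z": 0.15, "grip": 0},
    {"ax": 0, "ay": 0, "az": 0, "x": 0, "y": 0, "z": 0.15, "grip": 0},
    {"ax": 0, "ay": 0, "az": 0, "x": 0, "y": 0, "z": 0, "grip": 0},
  ],
)

```text
clock: 13.45
position: [529.1, 2.0, 101.8]
ee_rot: [-180.0, -0.0, -16.5]
force: [-1.6, 0.0, 12.3]
grip_width: -0.1
grip_force: 6.0
```

Call:
drive_tool(
  moves=[
    {"ax": 0, "ay": 0, "az": 0, "x": 0, "y": 0, "z": 0.1, "grip": 0},
    {"ax": 0, "ay": 0, "az": 0, "x": 0, "y": 0, "z": 0, "grip": 0},
    {"ax": 0, "ay": 0, "az": 0, "x": 0, "y": 0, "z": 0, "grip": 0},
  ],
)

```text
clock: 13.82
position: [529.2, 2.0, 101.6]
ee_rot: [-180.0, -0.1, -16.5]
force: [-5.0, 0.0, 22.0]
grip_width: 0.4
grip_force: 11.5
```

The press stopped firmly at TCP z 101.6, so the tip is at about 90, which matches home. I'll lift, clear away and check numerically.

Call:
drive_tool(
  moves=[
    {"ax": 0, "ay": 0, "az": 0, "x": 0, "y": 0, "z": -0.5, "grip": 0},
    {"ax": 0, "ay": 0, "az": 0, "x": 0, "y": 0, "z": -2, "grip": 0},
    {"ax": 0, "ay": 0, "az": 0, "x": 0, "y": 0, "z": -4, "grip": 0},
    {"ax": 0, "ay": 0, "az": 0, "x": 0, "y": 0, "z": -5, "grip": 0},
    {"ax": 0, "ay": 0, "az": 0, "x": 0, "y": 5, "z": -3, "grip": 0},
    {"ax": 0, "ay": 0, "az": 0, "x": 0, "y": 5, "z": 0, "grip": 0},
    {"ax": 0, "ay": 0, "az": 0, "x": 0, "y": 5, "z": 0, "grip": 0},
    {"ax": 0, "ay": 0, "az": 0, "x": 0, "y": 5, "z": 0, "grip": 0},
    {"ax": 0, "ay": 0, "az": 0, "x": 0, "y": 0, "z": 0, "grip": 0},
    {"ax": 0, "ay": 0, "az": 0, "x": 0, "y": 0, "z": 0, "grip": 0},
  ],
)

```text
clock: 15.08
position: [472.3, -189.3, 245.0]
ee_rot: [-180.0, 0.0, -16.5]
force: [0.1, -0.6, 0.4]
grip_width: -0.2
grip_force: 0.0
```

```bash
python3 - <<'E'
from h import *
g0=cv2.cvtColor(cv2.imread("pics/side0.png"),cv2.COLOR_BGR2RGB);g=ctrl.grab_frame("side")
f=ctrl.grab_frame("top");angs(f,np.array([528.7,1.4]),70)
# cap shift in side view by template matching; expected for 10 mm
t=g0[197:208,255:270]
r=cv2.matchTemplate(cv2.resize(g[185:222,240:285],None,fx=8,fy=8,interpolation=3),cv2.resize(t,None,fx=8,fy=8,interpolation=3),cv2.TM_CCOEFF_NORMED)
l=cv2.minMaxLoc(r);print("match",l[1],"shift px",l[3][0]/8+240-255,l[3][1]/8+185-197)
print("expected 10mm",proj("side",[528.7,1.5,90])-proj("side",[528.7,1.5,100]))
tab=g[60:61,60];m=orange(g);print("side orange",cv2.connectedComponentsWithStats(m)[2][1:].tolist(),"before",cv2.connectedComponentsWithStats(orange(g0))[2][1:].tolist())
E
```

```text
[210 208  13  11  28] [215.5 211.9] 70 r 56.3 ang -149.3
[210 208  13  11  28] [215.5 211.9] 61 r 55.7 ang -150.1
[215 212   9  11  59] [218.3 217.3] 70 r 71.9 ang -149.9
[215 212   9  11  59] [218.3 217.3] 61 r 71.5 ang -150.4
match 0.7622525095939636 shift px 15.0 9.0
expected 10mm [-0.09418891  3.3949029 ]
side orange [[192, 26, 4, 5, 12], [208, 29, 5, 5, 19], [230, 29, 4, 4, 11], [195, 56, 2, 2, 2], [243, 57, 3, 3, 3], [200, 60, 1, 1, 1], [202, 61, 2, 1, 2], [238, 61, 1, 1, 1], [241, 60, 1, 1, 1], [384, 61, 1, 1, 1], [387, 60, 1, 1, 1], [192, 62, 1, 1, 1], [205, 62, 4, 1, 4], [210, 63, 5, 1, 5], [228, 63, 4, 1, 4], [233, 62, 4, 1, 4], [379, 63, 1, 1, 1], [381, 62, 1, 1, 1], [410, 62, 1, 1, 1], [377, 64, 1, 1, 1], [387, 73, 1, 1, 1], [281, 201, 2, 2, 2], [281, 203, 12, 6, 44]] before [[192, 26, 4, 5, 12], [208, 29, 6, 5, 20], [230, 29, 4, 4, 12], [198, 59, 6, 3, 6], [390, 59, 1, 1, 1], [238, 61, 2, 1, 2], [241, 60, 1, 1, 1], [384, 61, 1, 1, 1], [387, 60, 1, 1, 1], [205, 62, 3, 1, 3], [210, 63, 5, 1, 5], [228, 63, 4, 1, 4], [233, 62, 4, 1, 4], [379, 63, 1, 1, 1], [381, 62, 1, 1, 1], [390, 72, 1, 1, 1], [264, 193, 7, 6, 18], [273, 195, 2, 4, 6], [292, 206, 1, 1, 1]]
```

```bash
python3 - <<'E'
from h import *
g0=cv2.imread("pics/side0.png",0);g=cv2.cvtColor(ctrl.grab_frame("side"),cv2.COLOR_RGB2GRAY)
for u in(258,262,266): print(u,g0[192:222,u].tolist(),g[192:222,u].tolist(),sep="\n")
print(g0[240:262,262].tolist(),g[240:262,262].tolist())
E
```

```text
258
[98, 124, 150, 162, 166, 166, 170, 187, 224, 245, 250, 251, 251, 250, 246, 234, 220, 218, 230, 243, 247, 239, 216, 181, 167, 165, 165, 163, 166, 164]
[94, 94, 90, 98, 117, 148, 162, 167, 165, 165, 166, 182, 219, 244, 252, 253, 252, 250, 242, 227, 216, 226, 241, 248, 247, 230, 209, 211, 220, 228]
262
[106, 129, 155, 168, 173, 175, 175, 206, 241, 251, 252, 253, 253, 252, 251, 251, 246, 236, 232, 240, 251, 252, 247, 221, 180, 167, 162, 164, 165, 167]
[91, 96, 94, 104, 121, 150, 163, 166, 170, 170, 187, 228, 249, 253, 254, 253, 254, 254, 254, 253, 246, 236, 240, 247, 252, 250, 235, 197, 174, 170]
266
[90, 100, 115, 129, 135, 147, 162, 178, 213, 243, 251, 252, 253, 253, 252, 249, 233, 219, 222, 235, 246, 244, 219, 178, 162, 162, 162, 165, 164, 164]
[90, 87, 92, 124, 184, 228, 239, 239, 237, 233, 223, 224, 239, 251, 253, 253, 254, 253, 251, 239, 227, 223, 236, 247, 248, 238, 205, 175, 169, 167]
[251, 249, 248, 248, 248, 248, 248, 248, 248, 248, 247, 248, 248, 247, 247, 244, 236, 208, 154, 107, 93, 87] [251, 250, 250, 249, 249, 249, 249, 249, 249, 249, 248, 249, 249, 249, 249, 247, 237, 212, 158, 111, 93, 91]
```

The cap dropped about 3.4 px in the side view, where 10 mm predicts 3.39. The notch and pin are both at about -150°, and the base has not moved. I'll hand the job in.

```bash
python3 -c "
from rig import ctrl
print(ctrl.sign_off())"
```

```text
the job is handed in; nothing more can be done
None
```

I turned the disc until its notch was over the pin (within about 1°), pressed it fully home (about 10 mm by the side camera), left the arm clear of everything, and handed the job in at about 15 s; the hand-in gave no verdict.

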